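# Reset the kiln controller after a fault

## Task

The kiln controller has locked after a fault. Press its green key all the way down and let it up, then do the same with its blue key, one key at a time and never pressing the red one. Then take the wooden-handled ball stylus from its clay block, reach its tip down through the yellow-ringed hole in the controller, push the recessed orange reset button fully down and finish while still holding it down with the stylus in the gripper; leave the two slip bulbs and the painted plate where they are.

Things in the scene. Friction and masses are not known exactly. Their poses are not given: they have to be found in the camera images.
- controller: Grey kiln controller console, fixed, 170 (x) x 220 (y) x 75 (z) mm, level top with a black display. Origin: centre of its underside, z up. Stands left or right, turned up to 0.4 rad. Three keys in a row along its y, 68 mm apart, 40 mm to its -x side, colours in any order; the yellow-ringed hole at its (+45, +60) mm.
- reset_mouth (a point): Centre of the mouth of the round reset hole, level with the controller's top (75 mm above the table). The hole is a vertical well 20 mm in diameter, marked by a yellow ring lying flat around it; the flat orange face of the reset button (17 mm diameter) is 30 mm below the mouth. Nothing else lies in the well.
- reset (a joint): Travel of the recessed reset button in m: 0 up, 0.006 fully down (hard stop). It sinks straight down, starts to move at 1.8 N, is fully down at 6 N, and springs back when let go.
- key_green_top (a point): Centre of the top face of the green key, 97 mm above the table when up. Round cap of 26 mm diameter in a black collar of 42 mm diameter that stands 12 mm above the console's top; the cap stands 10 mm above the collar.
- key_green (a joint): Travel of the green key in m: 0 up, 0.006 fully down. It sinks straight down, starts to move at 1.5 N, is fully down at 5 N, and springs back.
- key_blue_top (a point): Centre of the top face of the blue key, same shape and height as the green key.
- key_blue (a joint): Travel of the blue key in m, spring as the green key's: 0 up, 0.006 fully down.
- key_red_top (a point): Centre of the top face of the red key, same shape and height as the green key. It must not be pressed.
- key_red (a joint): Travel of the red key in m, spring as the green key's: 0 up, 0.006 fully down.
- stand: Terracotta tool block, fixed to the table, 70 (x) x 100 (y) x 78 (z) mm, with three vertical holes of 11 mm diameter, 74 mm deep, in a row along its y, 32 mm apart; the stylus is in the middle one, the others are empty. Origin: centre of its underside; z up.
- stylus: Loose ball stylus, 145 mm long, about 60 g. Origin: lowest point of its ball tip (9 mm diameter); z runs from tip to handle. Steel shank 6 mm thick up to 70 mm, then a straight round handle 14 mm thick from 70 to 145 mm (8 mm brass, then light wood). Starts upright, tip down in the block's middle hole, the handle resting on the block's top, 78 to 153 mm above the table.
- bulb_red: Bystander: terracotta-coloured pear-shaped slip bulb, standing, 62 mm across, 95 mm tall with its pin. Origin: centre of its underside.
- bulb_dark: Bystander: dark grey pear-shaped slip bulb, standing, 62 mm across, 95 mm tall with its pin. Origin: centre of its underside.
- plate: Bystander: painted terracotta plate, 200 mm across, 22 mm tall. Origin: centre of its underside.

How it is judged:
By the outcome, as a careful person would: the job done as asked, in the order asked, and still so for the second after the job is handed in, while the arm keeps its last pose, push and grip.
It also fails if it takes over 48 s, if anything falls off the work surface, if the arm or the gripper's body presses on something with over 40 N, if the wrist force passes 120 N, or if a joint passes its speed limit or range.

## Robot

A 6-joint arm with a two-finger parallel gripper is mounted at the origin on the work surface. World frame = base frame: x ahead of the robot, y to its left, z up, the work surface at z = 0. Lengths are in mm, angles in rad, forces in N, time in s.
With the tool pointing down it reaches from about 400 to 925 mm from the base axis. Payload 12.5 kg.
Tool frame: the origin (TCP) lies on the mounting face of the last link; the fingertips stand 190 mm ahead of it and the grasp point (between the pads) lies 171 mm ahead of it; z points along the fingers, y is the line along which they close (so a half turn about z gives the same grasp; the last joint's range is limited). The gripper opens to 95 mm and grips with 3 to 60 N. Pads are 20 mm wide; open, the fingers measure 119 mm over their backs; the gripper's body (75 mm by 180 mm) begins 59 mm behind the grasp point.
Start: joints at [1.116, 0.491, 1.559, -0, 1.092, -0.106], TCP at [213.583, 587.373, 404.761] pointing down, gripper open.
Joint ranges: [-3.1, 3.1], [-0.84, 2.19], [0.05, 2.79], [-1.13, 4.28], [0.06, 2.93], [-2.69, 2.69]. Speed limits (rad/s): [2.22, 2.22, 2.79, 3.14, 3.14, 3.14].

## Interface

Orientations are given as [roll, pitch, yaw] about the fixed x, y, z axes, in that order (R = Rz(yaw) Ry(pitch) Rx(roll)).
In Python, from cell import * gives the robot as it stands.
- The arm moves only by the tool arm_command, never from a script. Its argument "rows" is a list that holds one entry, the list of rows, each a list of 7 numbers: the shift along the tool's x, y, z normalised to -1 to 1, where 1 is 0.15 m, then the turn, a rotation vector about the tool's x, y, z normalised to -1 to 1, where 1 is 360 degrees, then the opening, from -1 (shut) to 1 (fully open). A call has 1 to 10 rows; each row is the pose to reach, as a shift and turn from the pose commanded when the call began, along the tool's axes at that moment, turning the shorter way round; what a row does not reach only later rows make up. A row lasts 1/12 s, in which the tool goes at most 41.7 mm and 7.16 degrees, less where a joint would pass 70% of its speed; a pose out of reach is approached as far as the arm can. A call with a number of a shift or a turn outside -1 to 1 is refused whole. A call with a gripper value outside its range is refused whole. The fingers move at their own pace and stop on an object; the grip force is fixed at half the most. Time passes only in rows, so rows that repeat a pose let the fingers close. It gives the time, the measured TCP pose, the force, the opening and the grip force at its end, in the units of the state.
- state(): the state, without advancing time (a new reading comes with each control period).
- read_camera(name): name is "scene" or "top"; returns (picture, depth): 384x512x3 uint8, red, green, blue; 384x512 float32, mm along the optical axis (not along the pixel's ray), 0 where there is no reading.
- get_calibration(name): a dict with "camera_matrix" (3x3 intrinsics, pixels), "position" and "orientation" of the camera in the world. Camera axes: x right, y up, looking along -z (the intrinsics and any distortion apply to the point x, -y, -z); pixel columns grow to the right and rows downward; lengths in mm; the calibration is good to about 2 mm. A picture is of the moment at which its call begins. get_calibration takes no time and is no camera call.
- job_done(): hands the job in; it is judged then, once.
The state is a dict: "t": time; "joints": joint angles; "qvel": joint speeds; "tau": joint torques, N m; "eef_pos": TCP position; "tcp_rot": TCP orientation; "ft_force": force on the tool from outside, world axes, zero at the start; "moment": the same for the moment, N m; "opening": opening from 0.0 (shut) to 1.0 (fully open); "grip_force": force on a finger pad.
Only numpy, scipy, OpenCV 4.12 (cv2) and the standard library are available. Lean on these libraries where they do the work, as an engineer would, in place of code of your own. Each camera call takes 0.05 s, during which the arm holds its last target. There are 200 camera calls.

## Working session

There is one attempt and no reset: what is moved stays moved. The work goes in short steps, Python scripts to look and compute and a tool call to move; the robot and the scene stay as the last step left them, time stands still between calls to the robot, and variables do not carry over. Pictures are saved under pics/ and viewed, at most 10 in all, crops included, and the job is handed in when it is done.

Besides the shell and the picture viewer there is one more tool, called after "Call:" as name(argument=value, ...) on one line, values as JSON. arm_command: Moves the arm, as the interface text tells. Its arguments: {"type":"object","properties":{"rows":{"type":"array","items":{"type":"array","items":{"type":"array","items":{"type":"number","minimum":-1,"maximum":1}}}}},"required":["rows"]}

```bash
ls; mkdir -p pics; python3 - <<'E'
from cell import *
import numpy as np,cv2
s=state();print(s)
for n in("scene","top"):
    p,d=read_camera(n);c=get_calibration(n);print(n,c)
    np.savez(n+'0.npz',p=p,d=d)
    cv2.imwrite(f'pics/{n}0.png',p[:,:,::-1])
E
```

```text
pics
{'t': 0.0, 'joints': array([ 1.11638643e+00,  4.91567554e-01,  1.55948698e+00, -1.33768527e-05,
        1.09172828e+00, -1.05581962e-01]), 'qvel': array([ 1.59306346e-04,  4.78326244e-04,  1.21803373e-03, -4.83093232e-05,
       -9.87323537e-04,  3.87613562e-04]), 'tau': array([ 6.46563149e-04, -6.12640643e+01, -2.58189511e+01,  6.92641921e-02,
        4.82259155e-02, -8.99096494e-05]), 'eef_pos': array([213.57181783, 587.32905967, 404.14373582]), 'tcp_rot': array([-3.14040787e+00, -1.13628425e-04,  2.79277082e+00]), 'ft_force': array([0.27386981, 0.37320867, 0.22358718]), 'moment': array([0.01325318, 0.00205085, 0.04284016]), 'grip_force': 0.0, 'opening': 0.9970676771076269}
scene {'camera_matrix': array([[412.25468824,   0.        , 254.16506446],
       [  0.        , 412.25468824, 194.39448222],
       [  0.        ,   0.        ,   1.        ]]), 'position': array([1210.30261154,  301.67218646,  659.42337809]), 'orientation': array([ 0.91745835, -0.0088644 ,  2.22872821])}
top {'camera_matrix': array([[391.01104005,   0.        , 261.88330332],
       [  0.        , 391.01104005, 188.03810304],
       [  0.        ,   0.        ,   1.        ]]), 'position': array([ 405.29013713, -163.22691592, 1099.11403565]), 'orientation': array([ 0.21028716, -0.00353226, -1.5424826 ])}
```

View pics/scene0.png

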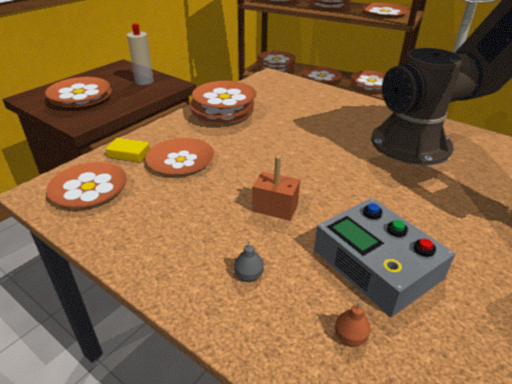

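View pics/top0.png

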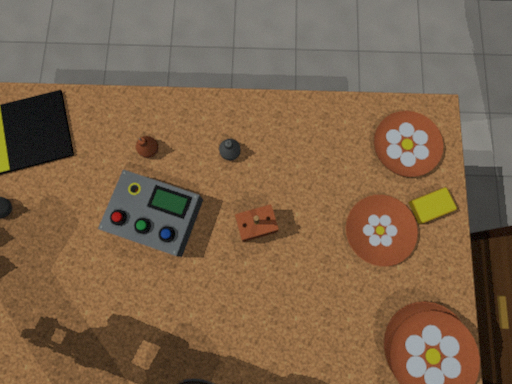

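The scene view shows the console's keys in the order blue (373,209), green (398,227), red (425,246). The yellow ring is at (393,265) and the stylus in its block at (277,170). In the top view red is at (118,217), green (142,226), blue (167,234), the ring (134,188) and the block (257,223).

```bash
cat > h.py <<'E'
from cell import *
import numpy as np,cv2
from scipy.spatial.transform import Rotation as R
def ray(n,uv):
    c=get_calibration(n);K=c['camera_matrix']
    v=np.linalg.inv(K)@[uv[0],uv[1],1];v=R.from_euler('xyz',c['orientation']).as_matrix()@(v*[1,-1,-1])
    return c['position'],v
def plane(n,uv,z):
    o,v=ray(n,uv);return o+v*(z-o[2])/v[2]
def tri(a,b):
    (o1,v1),(o2,v2)=ray('scene',a),ray('top',b)
    s=np.linalg.lstsq(np.c_[v1,-v2],o2-o1,rcond=None)[0]
    p,q=o1+s[0]*v1,o2+s[1]*v2
    return (p+q)/2,np.linalg.norm(p-q)
def blob(img,col,roi):
    x0,y0,x1,y1=roi;h=cv2.cvtColor(img,cv2.COLOR_RGB2HSV)[y0:y1,x0:x1]
    lo,hi={'red':((0,150,90),(5,255,255)),'green':((50,130,60),(75,255,255)),'blue':((100,130,60),(125,255,255)),'yellow':((22,150,90),(33,255,255))}[col]
    m=cv2.inRange(h,lo,hi);n,l,st,ce=cv2.connectedComponentsWithStats(m)
    i=1+np.argmax(st[1:,4]);x,y,w,hh,_=st[i]
    return np.array([x0+x+(w-1)/2,y0+y+(hh-1)/2]),ce[i]+[x0,y0],st[i]
E
python3 - <<'E'
from h import *
P={n:np.load(n+'0.npz')['p'] for n in('scene','top')}
roi={'red':((410,230,440,260),(105,205,132,230)),'green':((384,214,412,240),(130,215,153,238)),'blue':((360,198,386,220),(155,222,178,245)),'yellow':((380,250,406,275),(122,176,146,200))}
for c,(a,b) in roi.items():
    z=75 if c=='yellow' else 97
    s,t=blob(P['scene'],c,a),blob(P['top'],c,b)
    print(c,s[2],t[2],plane('scene',s[0],z).round(1),plane('top',t[0],z).round(1),plane('scene',s[1],z).round(1),plane('top',t[1],z).round(1),tri(s[1],t[1]))
a=cv2.resize(P['scene'][145:225,240:310],None,fx=6,fy=6,interpolation=0)
b=cv2.resize(P['top'][195:250,228:288],None,fx=6,fy=6,interpolation=0)
o=np.zeros((480,800,3),np.uint8);o[:480,:420]=a;o[:330,430:790]=b
cv2.imwrite('pics/c.png',o[:,:,::-1])
E
```

```text
red [ 10   9  14  11 107] [ 6  7 10 10 74] [543.2 217.2  97. ] [533.3 214.3  97. ] [542.2 216.5  97. ] [533.6 213.8  97. ] (array([534.53598758, 215.86935988,  90.72874797]), np.float64(0.6619828364724105))
green [  8   6  13  11 105] [ 6  5 10 10 81] [524.3 151.5  97. ] [514.5 148.   97. ] [523.8 152.3  97. ] [514.2 148.1  97. ] (array([514.93310582, 150.37799738,  89.713474  ]), np.float64(0.06931724941098176))
blue [  7   5  13  11 103] [ 5  7 11 10 84] [504.8  87.2  97. ] [493.3  83.4  97. ] [504.6  87.9  97. ] [493.7  83.1  97. ] (array([494.46959352,  84.95916101,  88.96607754]), np.float64(0.2157549703719759))
yellow [ 4  9 17 13 95] [ 6  7 12 12 52] [615.2 181.7  75. ] [612.7 182.5  75. ] [615.9 182.5  75. ] [612.8 180.7  75. ] (array([613.29617924, 181.75053061,  72.29853128]), np.float64(0.3686426465689309))
```

View pics/c.png

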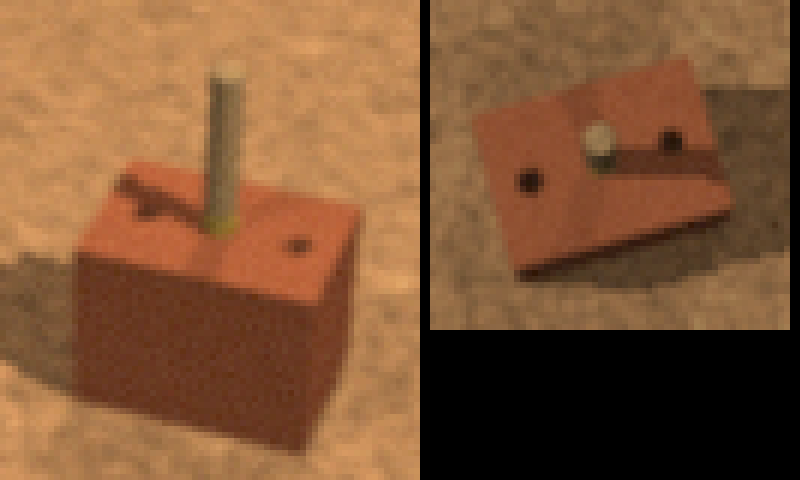

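```bash
cat >> h.py <<'E'
def to(p,ref=None):
    s=state();M=R.from_euler('xyz',s['tcp_rot']).as_matrix()
    print('pos',s['eef_pos'].round(1),'rot',s['tcp_rot'].round(4),'F',s['ft_force'].round(1),'t',s['t'],'op',round(s['opening'],3),'units',(M.T@(np.array(p)-s['eef_pos'])/150).round(3))
E
python3 - <<'E'
from h import *
print('top of handle',plane('scene',(278.2,156.3),153),plane('top',(256.3,217.5),153),tri((278.2,156.3),(256.3,217.5)))
a,b=plane('top',(244.5,225.3),78),plane('top',(268.2,218.5),78);print('holes top',a,b,(a+b)/2,np.linalg.norm(a-b))
a,b=plane('scene',(240+147/6,145+210/6),78),plane('scene',(240+298/6,145+245/6),78);print('holes scene',a,b,(a+b)/2,np.linalg.norm(a-b))
s=state();print(R.from_euler('xyz',s['tcp_rot']).as_matrix().round(3))
to([515.5,149.5,97+190+40])
E
```

```text
top of handle [ 535.64824634 -144.1359067   153.        ] [ 533.52795855 -149.33804087  153.        ] (array([ 532.99403255, -147.88203545,  150.45417107]), np.float64(3.332060234086306))
holes top [ 522.2752572  -118.01719965   78.        ] [ 541.95131775 -179.56416506   78.        ] [ 532.11328748 -148.79068236   78.        ] 64.61560423504805
holes scene [ 544.95171694 -174.22582226   78.        ] [ 526.89085905 -112.79857171   78.        ] [ 535.92128799 -143.51219698   78.        ] 64.02735116838227
[[-0.94   0.342 -0.   ]
 [ 0.342  0.94  -0.001]
 [ 0.    -0.001 -1.   ]]
pos [213.6 587.3 404.2] rot [-3.1406e+00 -1.0000e-04  2.7928e+00] F [ 0.7 -0.   0.1] t 0.1 op 0.998 units [-2.889 -2.055  0.517]
```

Call:
arm_command(rows=[[[-0.963, -0.685, 0, 0, 0, 0, -1], [-0.963, -0.685, 0, 0, 0, 0, -1], [-0.963, -0.685, 0, 0, 0, 0, -1], [-0.963, -0.685, 0, 0, 0, 0, -1], [-0.963, -0.685, 0, 0, 0, 0, -1]]])

```text
t: 0.52
eef_pos: [316.2, 437.9, 404.6]
tcp_rot: [-3.14, 0.0, 2.791]
ft_force: [0.9, 0.6, 0.6]
opening: 0.704
grip_force: 0.0
```

Call:
arm_command(rows=[[[-0.963, -0.685, 0, 0, 0, 0, -1], [-0.963, -0.685, 0, 0, 0, 0, -1], [-0.963, -0.685, 0, 0, 0, 0, -1], [-0.963, -0.685, 0, 0, 0, 0, -1], [-0.963, -0.685, 0, 0, 0, 0, -1]]])

```text
t: 0.93
eef_pos: [417.1, 292.2, 404.6]
tcp_rot: [-3.141, 0.0, 2.79]
ft_force: [-0.7, 0.0, -0.0]
opening: 0.353
grip_force: 0.0
```

Call:
arm_command(rows=[[[-0.963, -0.685, 0.3, 0, 0, 0, -1], [-0.963, -0.685, 0.5, 0, 0, 0, -1], [-0.963, -0.685, 0.5, 0, 0, 0, -1], [-0.963, -0.685, 0.5, 0, 0, 0, -1], [-0.963, -0.685, 0.5, 0, 0, 0, -1], [-0.963, -0.685, 0.5, 0, 0, 0, -1], [-0.963, -0.685, 0.5, 0, 0, 0, -1], [-0.963, -0.685, 0.5, 0, 0, 0, -1]]])

```text
t: 1.6
eef_pos: [515.3, 150.2, 329.8]
tcp_rot: [3.142, -0.0, 2.793]
ft_force: [-0.6, 0.2, 0.3]
opening: 0.003
grip_force: 0.0
```

```bash
python3 - <<'E'
from h import *
to([515.5,149.5,97+190])
p,d=read_camera('scene');cv2.imwrite('pics/s1.png',cv2.resize(p[120:320,250:500],None,fx=3,fy=3)[:,:,::-1])
E
```

```text
pos [515.3 150.2 329.8] rot [ 3.1415e+00 -5.0000e-04  2.7927e+00] F [-0.6  0.2  0.3] t 1.6 op 0.003 units [-0.003 -0.004  0.285]
```

View pics/s1.png

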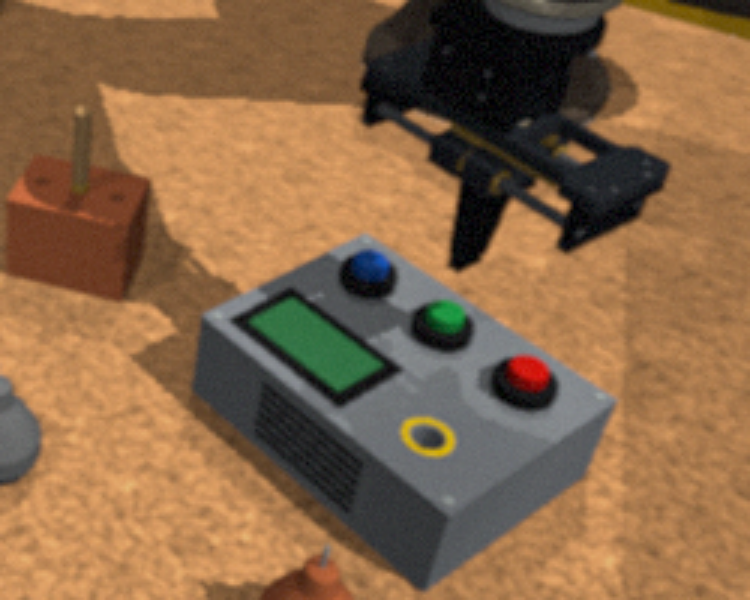

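The closed fingers hang above green, with the tip at crop (458,265). The keys, ring and stylus are undisturbed.

Call:
arm_command(rows=[[[0, -0.004, 0.2, 0, 0, 0, -1], [0, -0.004, 0.27, 0, 0, 0, -1], [0, -0.004, 0.3, 0, 0, 0, -1], [0, -0.004, 0.32, 0, 0, 0, -1], [0, -0.004, 0.325, 0, 0, 0, -1], [0, -0.004, 0.325, 0, 0, 0, -1], [0, -0.004, 0.325, 0, 0, 0, -1]]])

```text
t: 2.23
eef_pos: [515.1, 149.4, 281.9]
tcp_rot: [3.141, 0.0, 2.793]
ft_force: [-3.7, 1.3, 4.5]
opening: 0.004
grip_force: 2.3
```

Call:
arm_command(rows=[[[0, 0, 0.008, 0, 0, 0, -1], [0, 0, 0.014, 0, 0, 0, -1], [0, 0, 0.014, 0, 0, 0, -1], [0, 0, 0.014, 0, 0, 0, -1]]])

```text
t: 2.57
eef_pos: [515.1, 149.3, 281.0]
tcp_rot: [3.14, 0.001, 2.793]
ft_force: [-8.9, 1.2, 24.4]
opening: 0.009
grip_force: 11.9
```

Call:
arm_command(rows=[[[0, 0, -0.1, 0, 0, 0, -1], [0, 0, -0.26, 0, 0, 0, -1], [0, 0, -0.26, 0, 0, 0, -1], [-0.022, -0.25, -0.26, 0, 0, 0, -1], [-0.022, -0.452, -0.26, 0, 0, 0, -1], [-0.022, -0.452, -0.26, 0, 0, 0, -1], [-0.022, -0.452, -0.1, 0, 0, 0, -1], [-0.022, -0.452, -0.05, 0, 0, 0, -1], [-0.022, -0.452, -0.05, 0, 0, 0, -1]]])

```text
t: 3.32
eef_pos: [495.3, 84.2, 285.2]
tcp_rot: [-3.141, -0.002, 2.793]
ft_force: [-0.5, -0.9, 2.3]
opening: 0.004
grip_force: 1.3
```

```bash
python3 - <<'E'
from h import *
to([495,84.5,281])
E
```

```text
pos [495.3  84.2 285.2] rot [-3.1407e+00 -1.7000e-03  2.7928e+00] F [-0.5 -0.9  2.3] t 3.3167 op 0.004 units [0.003 0.001 0.028]
```

Call:
arm_command(rows=[[[0, 0, 0.02, 0, 0, 0, -1], [0, 0, 0.035, 0, 0, 0, -1], [0, 0, 0.046, 0, 0, 0, -1], [0, 0, 0.046, 0, 0, 0, -1], [0, 0, 0.046, 0, 0, 0, -1]]])

```text
t: 3.73
eef_pos: [495.1, 84.4, 281.1]
tcp_rot: [3.141, 0.001, 2.793]
ft_force: [-5.2, -1.3, 20.7]
opening: 0.0
grip_force: 10.2
```

Call:
arm_command(rows=[[[0, 0, -0.1, 0, 0, 0, -1], [0, 0, -0.35, 0, 0, 0, -1], [0, 0, -0.66, 0, 0, 0, 0], [-0.25, -0.3, -0.66, 0, 0, 0, 1], [-0.5, -0.6, -0.66, 0, 0, 0, 1], [-0.769, -0.8, -0.66, 0, 0, 0, 1], [-0.769, -0.9, -0.66, 0, 0, 0, 1], [-0.769, -0.9, -0.66, 0, 0, 0, 1]]])

```text
t: 4.4
eef_pos: [558.8, -86.1, 378.9]
tcp_rot: [-3.141, 0.002, 2.791]
ft_force: [-0.7, 0.3, 0.2]
opening: 0.37
grip_force: 0.0
```

Call:
arm_command(rows=[[[0, -0.25, 0, 0, 0, 0, 1], [0, -0.459, 0, 0, 0, 0, 1], [0, -0.459, 0, 0, 0, 0, 1], [0, -0.459, 0, 0, 0, 0, 1], [0, -0.459, 0, 0, 0, 0, 1], [0, -0.459, 0, 0, 0, 0, 1]]])

```text
t: 4.9
eef_pos: [534.2, -145.7, 378.6]
tcp_rot: [3.141, 0.0, 2.794]
ft_force: [0.5, 0.2, -0.5]
opening: 0.793
grip_force: 0.0
```

```bash
python3 - <<'E'
from h import *
to([533.8,-146.5,289])
p,d=read_camera('scene');q,_=read_camera('top')
a=cv2.resize(p[60:260,190:390],None,fx=2,fy=2);b=cv2.resize(q[140:340,160:360],None,fx=2,fy=2)
cv2.imwrite('pics/s2.png',np.hstack([a,b])[:,:,::-1])
E
```

```text
pos [ 534.2 -145.7  378.6] rot [3.1413e+00 2.0000e-04 2.7939e+00] F [ 0.5  0.2 -0.5] t 4.9 op 0.793 units [ 0.001 -0.006  0.597]
```

View pics/s2.png

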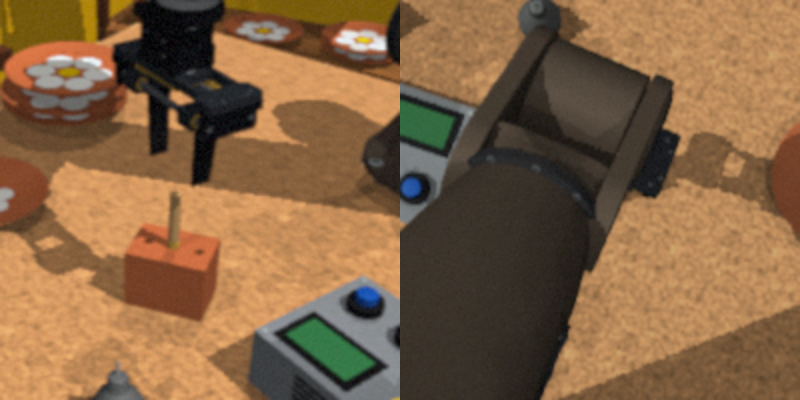

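The open fingers hang on either side of the stylus (scene crop, stylus at (174,215)), and the arm hides the block in the top view. I'll descend around the handle.

Call:
arm_command(rows=[[[0, -0.006, 0.2, 0, 0, 0, 1], [0, -0.006, 0.4, 0, 0, 0, 1], [0, -0.006, 0.55, 0, 0, 0, 1], [0, -0.006, 0.6, 0, 0, 0, 1], [0, -0.006, 0.6, 0, 0, 0, 1]]])

```text
t: 5.42
eef_pos: [533.8, -147.0, 287.0]
tcp_rot: [3.141, -0.003, 2.794]
ft_force: [0.6, 0.3, -0.8]
opening: 0.998
grip_force: 0.0
```

```bash
python3 - <<'E'
from h import *
to([533.8,-146.5,289])
p,d=read_camera('scene')
cv2.imwrite('pics/s3.png',cv2.resize(p[100:230,230:330],None,fx=4,fy=4)[:,:,::-1])
E
```

```text
pos [ 533.8 -147.   287. ] rot [ 3.1414e+00 -3.1000e-03  2.7937e+00] F [ 0.6  0.3 -0.8] t 5.4167 op 0.998 units [ 0.001  0.004 -0.013]
```

View pics/s3.png

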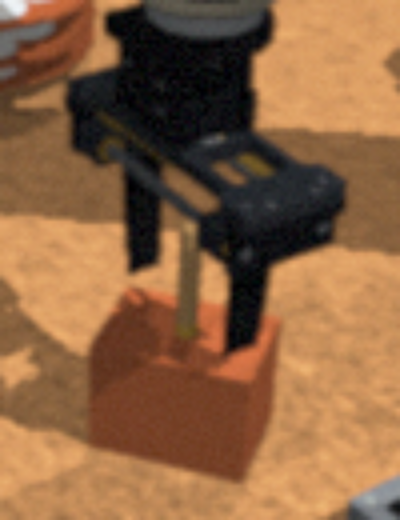

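The fingertips at (140,270) and (238,352) straddle the handle at (187,307), so it is well centred. I'll close.

Call:
arm_command(rows=[[[0, 0, 0, 0, 0, 0, -1], [0, 0, 0, 0, 0, 0, -1], [0, 0, 0, 0, 0, 0, -1], [0, 0, 0, 0, 0, 0, -1], [0, 0, 0, 0, 0, 0, -1], [0, 0, 0, 0, 0, 0, -1], [0, 0, 0, 0, 0, 0, -1], [0, 0, 0, 0, 0, 0, -1], [0, 0, 0, 0, 0, 0, -1], [0, 0, 0, 0, 0, 0, -1]]])

```text
t: 6.3
eef_pos: [533.7, -147.7, 288.4]
tcp_rot: [3.142, -0.0, 2.793]
ft_force: [-0.4, -0.3, -0.3]
opening: 0.358
grip_force: 0.0
```

Call:
arm_command(rows=[[[0, 0, 0, 0, 0, 0, -1], [0, 0, 0, 0, 0, 0, -1], [0, 0, 0, 0, 0, 0, -1], [0, 0, 0, 0, 0, 0, -1], [0, 0, 0, 0, 0, 0, -1], [0, 0, 0, 0, 0, 0, -1], [0, 0, 0, 0, 0, 0, -1], [0, 0, 0, 0, 0, 0, -1]]])

```text
t: 6.97
eef_pos: [533.6, -147.7, 288.4]
tcp_rot: [3.142, -0.0, 2.793]
ft_force: [-0.0, -0.4, -0.5]
opening: 0.143
grip_force: 30.0
```

Call:
arm_command(rows=[[[0, 0, -0.1, 0, 0, 0, -1], [0, 0, -0.25, 0, 0, 0, -1], [0, 0, -0.45, 0, 0, 0, -1], [0, 0, -0.65, 0, 0, 0, -1], [0, 0, -0.83, 0, 0, 0, -1], [0, 0, -0.83, 0, 0, 0, -1], [0, 0, -0.83, 0, 0, 0, -1], [0, 0, -0.83, 0, 0, 0, -1]]])

```text
t: 7.63
eef_pos: [533.4, -147.6, 412.2]
tcp_rot: [3.141, -0.001, 2.793]
ft_force: [-0.6, -0.2, -0.7]
opening: 0.141
grip_force: 30.0
```

```bash
python3 - <<'E'
from h import *
to([613.7,181.8,412])
p,d=read_camera('scene')
cv2.imwrite('pics/s4.png',cv2.resize(p[50:230,230:350],None,fx=3,fy=3)[:,:,::-1])
E
```

```text
pos [ 533.4 -147.6  412.2] rot [ 3.1414e+00 -9.0000e-04  2.7928e+00] F [-0.6 -0.2 -0.7] t 7.6333 op 0.141 units [2.470e-01 2.246e+00 2.000e-03]
```

View pics/s4.png

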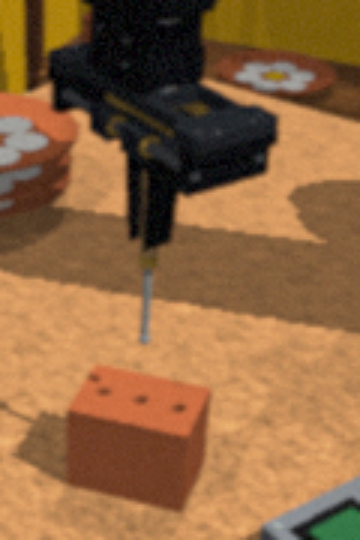

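The stylus is out of the block and hangs straight, its tip at crop (145,342). I'll carry it over the ring.

Call:
arm_command(rows=[[[0.04, 0.2, 0, 0, 0, 0, -1], [0.06, 0.42, 0, 0, 0, 0, -1], [0.08, 0.64, 0, 0, 0, 0, -1], [0.082, 0.85, 0, 0, 0, 0, -1], [0.082, 0.95, 0, 0, 0, 0, -1]]])

```text
t: 8.1
eef_pos: [571.3, -6.7, 411.5]
tcp_rot: [3.141, -0.002, 2.794]
ft_force: [0.2, -0.6, -1.3]
opening: 0.142
grip_force: 30.0
```

Call:
arm_command(rows=[[[0.04, 0.2, 0, 0, 0, 0, -1], [0.06, 0.42, 0, 0, 0, 0, -1], [0.08, 0.64, 0, 0, 0, 0, -1], [0.082, 0.85, 0, 0, 0, 0, -1], [0.082, 0.95, 0, 0, 0, 0, -1]]])

```text
t: 8.52
eef_pos: [608.5, 131.6, 411.3]
tcp_rot: [-3.141, -0.002, 2.795]
ft_force: [-0.1, -1.0, -1.2]
opening: 0.142
grip_force: 30.0
```

Call:
arm_command(rows=[[[0.083, 0.2, 0.1, 0, 0, 0, -1], [0.083, 0.346, 0.2, 0, 0, 0, -1], [0.083, 0.346, 0.26, 0, 0, 0, -1], [0.083, 0.346, 0.26, 0, 0, 0, -1], [0.083, 0.346, 0.26, 0, 0, 0, -1], [0.083, 0.346, 0.26, 0, 0, 0, -1]]])

```text
t: 9.02
eef_pos: [614.1, 180.5, 374.2]
tcp_rot: [-3.141, -0.0, 2.792]
ft_force: [0.3, -0.4, -1.0]
opening: 0.141
grip_force: 30.0
```

```bash
python3 - <<'E'
from h import *
to([613.7,181.8,280.4+85])
p,d=read_camera('scene');q,_=read_camera('top')
a=cv2.resize(p[200:300,340:440],None,fx=6,fy=6)
cv2.imwrite('pics/s5.png',a[:,:,::-1])
# bias check: tip seen at lift
print(plane('scene',(278.3,163.8),131.8+4))
c=get_calibration('scene');M=R.from_euler('xyz',c['orientation']).as_matrix()
tip=state()['eef_pos']-[0,0,280.4]
for w in(tip,[tip[0],tip[1],75],[613.7,181.8,75]):
    v=M.T@(np.array(w)-c['position'])*[1,-1,-1];u=c['camera_matrix']@v;u=u/u[2];print(u[:2],((u[:2]-[340,200])*6).round())
E
```

```text
pos [614.1 180.5 374.2] rot [-3.1414 -0.      2.7918] F [ 0.3 -0.4 -1. ] t 9.0167 op 0.141 units [0.005 0.007 0.059]
[ 539.24611219 -140.39966855  135.8       ]
[393.86995778 257.32608872] [323. 344.]
[391.70158272 264.40368483] [310. 386.]
[392.38054873 264.58158182] [314. 387.]
```

View pics/s5.png

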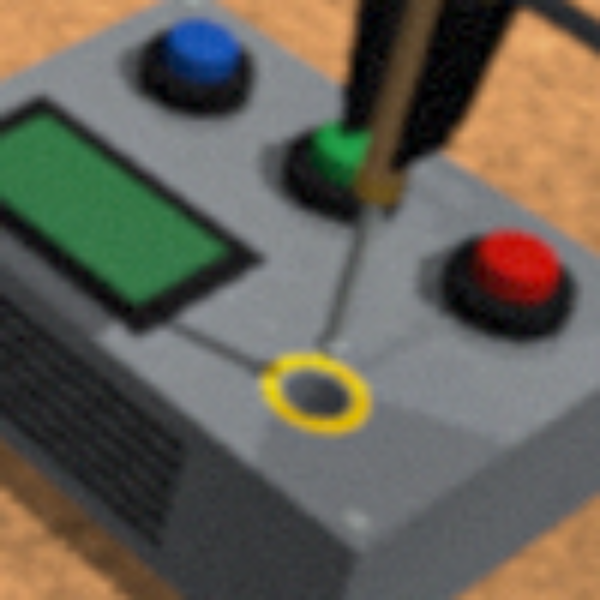

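The tip is at (325,345), 19 mm above the yellow ring centred at (316,394). Allowing for that height, it is within 2 mm of the hole's axis. I'll shift slightly and go down.

Call:
arm_command(rows=[[[-0.002, 0.011, 0.05, 0, 0, 0, -1], [-0.002, 0.011, 0.1, 0, 0, 0, -1], [-0.002, 0.011, 0.15, 0, 0, 0, -1], [-0.002, 0.011, 0.2, 0, 0, 0, -1], [-0.002, 0.011, 0.25, 0, 0, 0, -1], [-0.002, 0.011, 0.3, 0, 0, 0, -1], [-0.002, 0.011, 0.3, 0, 0, 0, -1], [-0.002, 0.011, 0.3, 0, 0, 0, -1]]])

```text
t: 9.78
eef_pos: [614.8, 183.1, 328.4]
tcp_rot: [-3.141, -0.001, 2.793]
ft_force: [0.6, -0.1, 0.3]
opening: 0.14
grip_force: 30.0
```

Call:
arm_command(rows=[[[0, -0.007, 0.02, 0, 0, 0, -1], [0, -0.007, 0.035, 0, 0, 0, -1], [0, -0.007, 0.05, 0, 0, 0, -1], [0, -0.007, 0.06, 0, 0, 0, -1], [0, -0.007, 0.06, 0, 0, 0, -1], [0, -0.007, 0.06, 0, 0, 0, -1]]])

```text
t: 10.28
eef_pos: [614.6, 182.1, 320.4]
tcp_rot: [3.141, 0.001, 2.793]
ft_force: [0.0, -0.2, 3.0]
opening: 0.14
grip_force: 30.0
```

Call:
arm_command(rows=[[[0, 0, 0.01, 0, 0, 0, -1], [0, 0, 0.02, 0, 0, 0, -1], [0, 0, 0.02, 0, 0, 0, -1], [0, 0, 0.02, 0, 0, 0, -1]]])

```text
t: 10.62
eef_pos: [614.6, 182.1, 318.5]
tcp_rot: [3.141, 0.002, 2.793]
ft_force: [-1.5, -1.2, 15.2]
opening: 0.141
grip_force: 30.0
```

Call:
arm_command(rows=[[[0, 0, 0.005, 0, 0, 0, -1], [0, 0, 0.01, 0, 0, 0, -1], [0, 0, 0.01, 0, 0, 0, -1], [0, 0, 0.01, 0, 0, 0, -1]]])

```text
t: 10.95
eef_pos: [614.6, 182.1, 318.1]
tcp_rot: [3.14, 0.003, 2.793]
ft_force: [-2.8, -1.7, 23.6]
opening: 0.139
grip_force: 30.0
```

Call:
arm_command(rows=[[[0, 0, -0.006, 0, 0, 0, -1], [0, 0, -0.006, 0, 0, 0, -1], [0, 0, -0.006, 0, 0, 0, -1], [0, 0, -0.006, 0, 0, 0, -1], [0, 0, -0.006, 0, 0, 0, -1], [0, 0, -0.006, 0, 0, 0, -1]]])

```text
t: 11.45
eef_pos: [614.6, 182.1, 318.3]
tcp_rot: [3.14, 0.002, 2.793]
ft_force: [-2.5, -0.8, 18.2]
opening: 0.144
grip_force: 30.0
```

```bash
python3 - <<'E'
from h import *
p,d=read_camera('scene')
cv2.imwrite('pics/s6.png',cv2.resize(p[170:350,310:460],None,fx=3,fy=3)[:,:,::-1])
s=state();print(s['t'],s['ft_force'],s['eef_pos'],s['grip_force'])
E
```

```text
11.5 [-2.56830588 -0.46129422 19.09289615] [614.57437887 182.06654472 318.30596421] 30.00920444726944
```

View pics/s6.png

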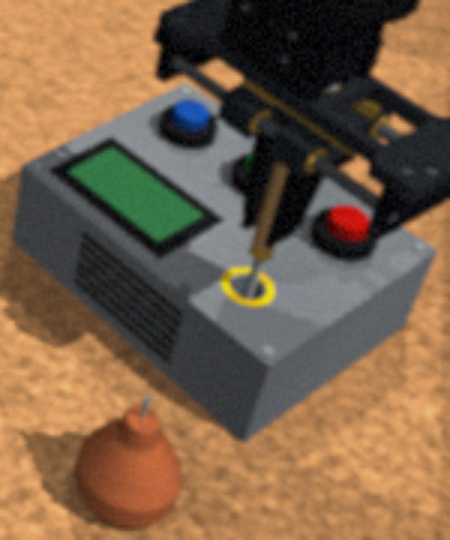

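The stylus shank goes into the yellow-ringed hole at (248,287). The red key at (348,223) is untouched, and about 19 N is holding the button down.

```bash
python3 -c "
from cell import *
print(job_done())"
```

```text
the job is handed in; nothing more can be done
None
```

I pressed and released the green key, then the blue key, and handed the job in at 11.5 s with the gripped stylus holding the reset button down at about 19 N (it needs 6 N); the arm never touched the red key, bulbs or plate.

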